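Clamp the nut mill to the parlour counter

TASK

Clamp the hand-cranked nut mill down for use: push the bench clamp's sliding jaw down its bar, gently and close to the bar, until its pad sits on the packing piece on the mill's foot board and the jaw rocks tip-up and jams on the bar; only then screw the handle clockwise until the clamp is firmly tight. Do not ram the jaw down, do not overtighten, do not shift the mill or knock the crock, cup or whisk, and leave the clamp tight on its packing with your hand off it.

Things in the scene. Friction and masses are not known exactly. Their poses are not given: they have to be found in the camera images.
- clamp: Fixed part of the bench clamp, screwed to the counter: black iron foot, fixed jaw 11 mm high running under the mill's board, upright steel bar 24 x 12 mm, top 174 mm above the counter. Origin: bar's axis at counter level; x points horizontally along the throat, from the bar to the screw (screw axis at x = 115 mm), z up.
- shoulder (a point): Centre of the flat top of the black sliding jaw, 30 mm from the bar's axis towards the screw; flat 26 mm wide, from the bar to 42 mm out. x as clamp's x. Push down here with shut fingers: the jaw slides with 3 to 15 N. It goes down 15 to 50 mm, then jams: 15 to 25 N seats it, over 40 N rams it. Pushed farther out (handle, arm) it jams at once. It stays where left.
- jaw_tilt (a joint): Rocking of the sliding jaw in its play on the bar, rad: hangs tip-down at about -0.026; about +0.024 when pushed down on the work until it jams (tip up); a little more, to 0.035, as the screw is tightened.
- grip (a point): On the axis of the turned wooden handle, 30 mm below its top, where to grip it from above. Handle upright, 29 mm in diameter, 85 mm long, on top of the screw, 115 mm from the bar, and tilts and moves with the jaw. Its top is about 80 mm above the shoulder; read this point again after sliding the jaw.
- handle (a joint): Turn, rad, growing clockwise from above = tightening: 10 mm advance a turn; starts at 0 to 0.05, stop at 7.5. Turning takes 0.28 N m of friction, either way, plus 0.016 N m per 10 N at the pad; at rest the torque may lie anywhere within the friction: compare readings taken alike (turning, or eased back 0.05). Firmly tight: 0.11 to 0.18 N m more than in the first, loose turning; 0.21 is too much.
- pad: Steel swivel pad, a disc 30 mm across under the screw. Origin on its axis, 7 mm above its underside. It should press with 70 to 145 N when tight.
- mill: Cream nut mill with tin hopper and crank (2.4 kg, 226 mm tall) on a maple foot board 300 x 120 mm, top 34 mm above the counter. Origin: centre of the board's underside at counter level, x along the board towards the mill. On it lie two loose packing pieces 46 x 52 mm, a 5 mm pine scrap and a 24 mm rubber-cored pad: either may be the one under the pad (not tracked).
- crock: Squat cream stoneware crock, 116 mm across, 104 mm high. Origin: centre of its base. Leave alone.
- cup: Tin sundae cup on a foot, 84 mm across, 100 mm high. Origin: centre of its base. Leave alone.
- whisk: Chrome balloon whisk lying down, 290 mm long, 56 mm high, wires to its -x. Origin: under where handle and wires meet. Leave alone.

How it is judged:
By the outcome, as a careful person would: the job done as asked, in the order asked, and still so for the second after the job is handed in, with the robot touching nothing.
It also fails if it takes over 72 s, if anything falls off the work surface, if the arm or the gripper's body presses on something with over 40 N, if the wrist force passes 120 N, or if a joint passes its speed limit or range.

ROBOT

A 6-joint arm with a two-finger parallel gripper is mounted at the origin on the work surface. World frame = base frame: x ahead of the robot, y to its left, z up, the work surface at z = 0. Lengths are in m, angles in rad, forces in N, time in s.
With the tool pointing down it reaches from about 0.325 to 0.75 m from the base axis. Payload 7.6 kg.
Tool frame: the origin (TCP) lies at the very end of the fingers, on their centre line; the grasp point (between the pads) lies 19 mm behind it (bot.hold_point_z is the distance from the TCP to the grasp point, in m); z points along the fingers, y is the direction in which the jaws open and shut (so a half turn about z gives the same grasp; the last joint's range is limited). The gripper opens to 85 mm and grips with 20 to 120 N. Pads are 22 mm wide; open, the fingers measure 114 mm over their backs; the gripper's body (76 mm by 85 mm) begins 54 mm behind the grasp point. The pads swing forward as they close: fully open they stand 13 mm farther back than shut.
Start: joints at [1.13, 0.052, 1.401, -0, 1.689, -0.07], TCP at [0.19, 0.489, 0.231] pointing down, gripper open.
Joint ranges: [-2.9, 2.9], [-0.91, 2.17], [0.12, 2.37], [-1.06, 4.2], [0.26, 2.73], [-2.93, 2.93]. Speed limits (rad/s): [2.57, 2.57, 3.01, 3.14, 3.14, 3.14].

INTERFACE

Orientations are given as a unit quaternion [w, x, y, z].
In Python, from bench import bot gives the robot as it stands. The module is installed in compiled form; this text tells all that it offers.
- The arm moves only by the shell command python3 -m inch 'ROWS' [FORCE]. ROWS is JSON, a list of rows, each an object with "gripper": the finger opening in cm, from 0 to 8.54; "translation": the shift along the tool's x, y, z in cm, a list of three; "turn": the turn about the tool's z in degrees. A call has 1 to 10 rows; each row shifts and turns the commanded pose from where the row before left it, along the tool's axes as they then stand; what a row does not reach is not made up. A row lasts 1/8 s, in which the tool goes at most 62.5 mm and 10.7 degrees, less where a joint would pass 70% of its speed; a pose out of reach is approached as far as the arm can. A call with a gripper value outside its range is refused whole. The fingers move at their own pace and stop on an object; FORCE is the grip in N (left out, the last holds). Time passes only in rows, so rows that do not move let the fingers close. It gives the time, the measured TCP pose, the force and the opening at its end, in the units of the state.
- bot.sense(): the state, without advancing time (a new reading comes with each control period).
- bot.read_camera(name): name is "scene" or "top"; returns (picture, depth): 384x512x3 uint8, blue, green, red; 384x512 float32, m along the optical axis (not along the pixel's ray), 0 where there is no reading.
- bot.camera_model(name): a dict with "intrinsics" (3x3 intrinsics, pixels), "distortion" ([k1, k2, p1, p2, k3] as OpenCV has them; the pictures are not rectified), "origin" and "attitude" of the camera in the world. Camera axes: x right, y up, looking along -z (the intrinsics and any distortion apply to the point x, -y, -z); pixel columns grow to the right and rows downward; lengths in m; the calibration is good to about 2 mm. A picture is of the moment at which its call begins. camera_model takes no time and is no camera call.
- bot.finish_job(): hands the job in, once; it reports no verdict.
The state is a dict: "clock": time; "joint_pos": joint angles; "joint_velocities": joint speeds; "effort": joint torques, N m; "eef_pos": TCP position; "orientation": TCP orientation; "ft_force": force on the tool from outside, world axes, zero at the start; "wrist_torque": the same for the moment, N m; "width": finger opening in m.
Only numpy, scipy, OpenCV 4.12 (cv2) and the standard library are available. Lean on these libraries where they do the work, as an engineer would, in place of code of your own. Each camera call takes 0.05 s, during which the arm holds its last target. There are 200 camera calls.

## Working session

There is one attempt and no reset: what is moved stays moved. The work goes in short steps, Python scripts to look and compute and a shell command to move; the robot and the scene stay as the last step left them, time stands still between calls to the robot, and variables do not carry over. Pictures are saved under pics/ and viewed, about 8 in all and at most 12, crops included, and the job is handed in when it is done.

```bash
mkdir -p pics; cat > h.py <<'E'
from bench import bot
import numpy as np, cv2
from scipy.spatial.transform import Rotation as R
def cam(n):
    m=bot.camera_model(n); p,d=bot.read_camera(n); return m,p,d
def att(m):
    a=np.array(m["attitude"],float)
    return a if a.shape==(3,3) else R.from_quat(a[[1,2,3,0]]).as_matrix()
def cloud(m,d):
    K=np.array(m["intrinsics"]);h,w=d.shape
    u,v=np.meshgrid(np.arange(w),np.arange(h))
    q=cv2.undistortPoints(np.stack([u,v],-1).reshape(-1,1,2).astype(np.float64),K,np.array(m["distortion"])).reshape(h,w,2)
    c=np.stack([q[...,0]*d,-q[...,1]*d,-d],-1)
    return c@att(m).T+np.array(m["origin"])
E
python3 - <<'E'
from h import *
for n in("scene","top"):
    m,p,d=cam(n); print(m); np.savez("c_"+n,p=p,d=d,X=cloud(m,d)); cv2.imwrite(f"pics/{n}0.png",p)
print(bot.sense())
E
```

```text
{'intrinsics': array([[440.87056333,   0.        , 260.3481314 ],
       [  0.        , 440.87056333, 192.68303178],
       [  0.        ,   0.        ,   1.        ]]), 'distortion': array([0.01950349, 0.        , 0.        , 0.        , 0.        ]), 'origin': array([ 1.19664645, -0.09610835,  0.87076603]), 'attitude': array([0.69163654, 0.26019537, 0.23450223, 0.6316217 ])}
{'intrinsics': array([[463.00253596,   0.        , 260.84494469],
       [  0.        , 463.00253596, 190.90019764],
       [  0.        ,   0.        ,   1.        ]]), 'distortion': array([-0.17618774,  0.        ,  0.        ,  0.        ,  0.        ]), 'origin': array([ 0.47997339, -0.03899896,  1.08458235]), 'attitude': array([-0.70511326, -0.01626085,  0.01669322,  0.70871165])}
{'clock': 0.1, 'joint_pos': array([ 1.12970857e+00,  5.27452916e-02,  1.40158908e+00,  2.48000329e-06,
        1.68859168e+00, -7.02830143e-02]), 'joint_velocities': array([-0.00047933, -0.0025832 , -0.00408827,  0.00171187, -0.00021464,
       -0.00052552]), 'effort': array([ 1.24418559e-03, -3.82583642e+01, -3.60985637e+01, -9.13473423e-05,
        4.75040390e-03, -9.21208368e-06]), 'eef_pos': array([0.1901022 , 0.48909901, 0.23058878]), 'orientation': array([-1.69804610e-04,  1.84341839e-01,  9.82861965e-01, -6.44710410e-04]), 'ft_force': array([ 0.10519594,  0.88740082, -0.09133316]), 'wrist_torque': array([ 0.02420874, -0.01394564,  0.05805439]), 'width': 0.08539545955000394}
```

View pics/scene0.png

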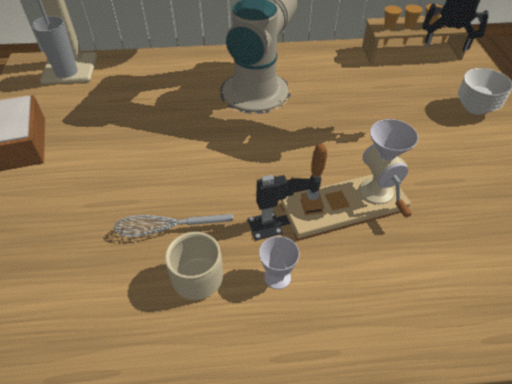

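View pics/top0.png

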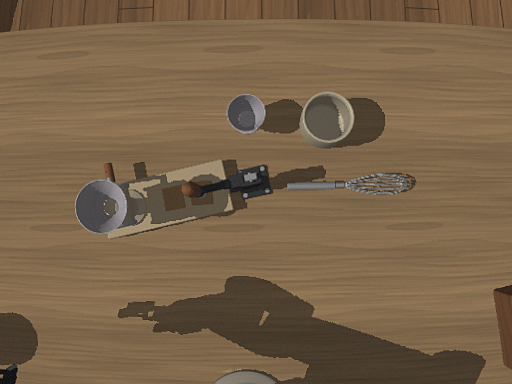

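The scene view shows the clamp bar at about (268,205), the handle at (319,160) and the packing at (312,203) and (338,200). In the top view the bar is at (250,178), the handle top at (190,188), the mill at left, and the cup, crock and whisk above and to the right.

```bash
python3 - <<'E'
from h import *
t=np.load("c_top.npz");s=np.load("c_scene.npz")
a=cv2.resize(t["p"][150:220,170:280],None,fx=7,fy=7,interpolation=cv2.INTER_CUBIC)
cv2.imwrite("pics/crop_top.png",a)
X=t["X"]
for r in range(172,196,2): print(r,[ "%.0f,%.0f,%.0f"%tuple(1000*X[r,c]) for c in range(180,274,6)])
X=s["X"];p=s["p"]
b=cv2.resize(p[135:245,235:355],None,fx=5,fy=5,interpolation=cv2.INTER_CUBIC)
cv2.imwrite("pics/crop_scene.png",b)
E
```

```text
172 ['573,145,32', '573,131,34', '573,118,32', '573,104,34', '573,90,33', '573,76,34', '573,62,33', '572,48,37', '575,37,2', '575,23,1', '561,2,158', '561,-10,159', '561,-22,158', '561,-34,158', '574,-47,9', '575,-62,-1']
174 ['569,145,32', '568,131,35', '568,117,35', '568,104,34', '568,90,34', '568,76,31', '568,63,31', '568,48,36', '571,37,1', '558,14,155', '557,2,158', '556,-11,173', '556,-22,172', '557,-34,160', '570,-47,6', '570,-62,-1']
176 ['564,145,32', '564,131,36', '564,117,34', '564,103,35', '564,90,35', '563,76,36', '564,62,32', '563,49,35', '553,26,159', '553,14,158', '553,2,160', '552,-11,174', '552,-22,176', '553,-34,158', '565,-47,6', '566,-61,-1']
178 ['559,144,37', '560,132,31', '559,118,33', '559,103,35', '559,90,34', '559,76,33', '559,62,34', '559,49,31', '550,27,144', '549,14,157', '549,2,160', '548,-10,173', '548,-22,174', '549,-34,159', '560,-47,6', '561,-62,-5']
180 ['555,145,34', '555,131,34', '555,117,34', '555,103,35', '553,87,54', '554,76,35', '555,63,31', '546,39,145', '546,27,144', '545,14,156', '545,2,158', '544,-10,172', '545,-22,158', '545,-34,157', '5
[... 872 characters left out ...]
10', '537,-19,4', '537,-33,6', '537,-47,9', '537,-61,6']
190 ['532,145,33', '522,99,235', '522,87,234', '524,81,198', '527,77,135', '527,65,133', '532,62,34', '531,49,33', '531,35,33', '533,23,7', '533,9,7', '533,-5,3', '532,-19,7', '532,-33,4', '533,-47,3', '532,-61,4']
192 ['527,143,42', '518,99,233', '519,88,228', '520,81,198', '523,78,127', '526,73,59', '527,62,34', '527,48,36', '527,35,31', '528,23,1', '528,9,2', '528,-5,8', '528,-19,5', '528,-33,6', '528,-47,4', '528,-61,5']
194 ['522,143,43', '515,100,227', '515,89,223', '517,84,177', '520,83,86', '522,74,56', '522,62,33', '522,48,36', '522,35,34', '524,23,1', '524,9,-0', '523,-5,8', '523,-19,8', '523,-33,6', '523,-47,3', '523,-61,0']
```

View pics/crop_top.png

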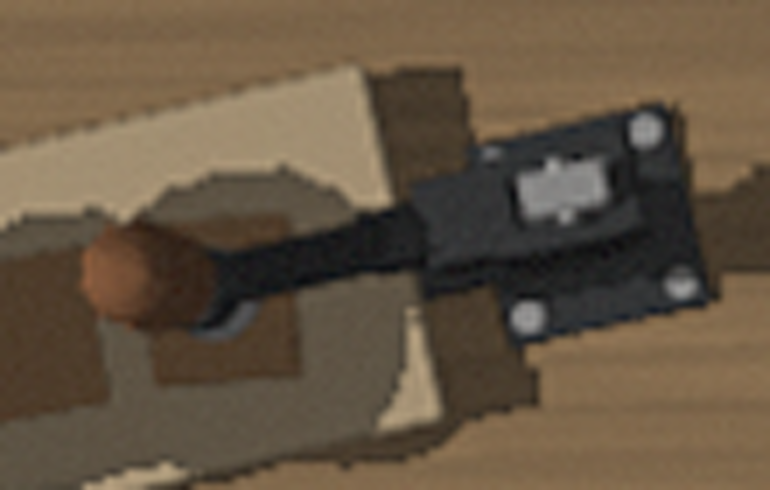

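View pics/crop_scene.png

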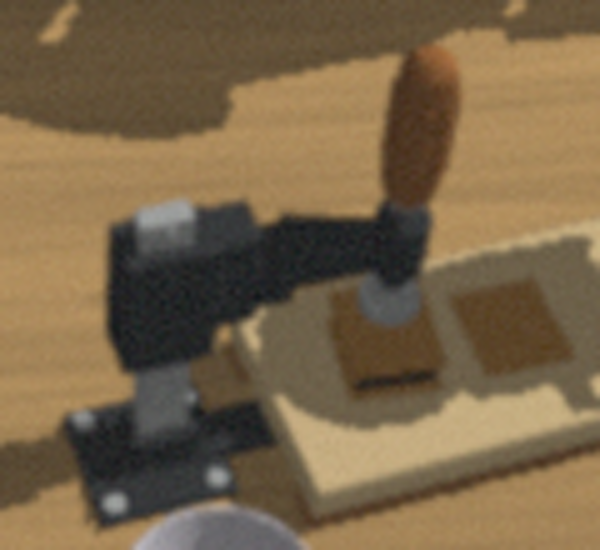

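The top crop shows the bar top at (250,177), the jaw's flat between it and about col 231, and the handle over the brown packing. The scene crop shows that the piece under the pad is the thick rubber-cored one, with its dark core line visible.

```bash
python3 - <<'E'
from h import *
t=np.load("c_top.npz");s=np.load("c_scene.npz")
X=t["X"][140:225,170:285].reshape(-1,3)
Y=s["X"][100:260,220:360].reshape(-1,3)
C=t["p"][140:225,170:285].reshape(-1,3).astype(int)
dark=C.max(1)<75
for n,P in(("top",X),("sc",Y)):
    a=P[(P[:,2]>.167)&(P[:,2]<.18)&(P[:,1]<.02)&(P[:,1]>-.06)]; print(n,"bar",len(a),np.median(a,0),a.min(0),a.max(0))
    for lo,hi in((.195,.21),(.21,.225),(.225,.24)):
        a=P[(P[:,2]>lo)&(P[:,2]<hi)&(P[:,1]<.13)&(P[:,1]>.04)]
        if len(a): print(n,"handle",lo,len(a),(a.min(0)+a.max(0))/2,np.ptp(a,axis=0),a.mean(0))
a=X[(X[:,2]>.15)&(X[:,2]<.168)&(X[:,1]<.05)&(X[:,1]>-.06)]
r=cv2.minAreaRect((a[:,:2]*1000).astype(np.float32));print("jaw flat",r,cv2.boxPoints(r),np.median(a[:,2]))
f=X[dark&(X[:,2]<.015)&(X[:,1]<.05)];r=cv2.minAreaRect((f[:,:2]*1000).astype(np.float32));print("foot",r)
b=t["X"][150:245,80:250].reshape(-1,3);b=b[(b[:,2]>.026)&(b[:,2]<.042)&(b[:,1]<.2)];r=cv2.minAreaRect((b[:,:2]*1000).astype(np.float32));print("board",r)
h=t["X"].reshape(-1,3);h=h[(h[:,2]>.18)&(h[:,1]>.15)&(h[:,1]<.4)];print("hopper",h.min(0),h.max(0))
E
```

```text
top bar 84 [ 0.55201678 -0.01647716  0.17330827] [ 0.54405264 -0.03017989  0.16758368] [ 0.56043262 -0.00452704  0.17813088]
top handle 0.195 21 [0.52636285 0.08759451 0.20266734] [0.02887874 0.01592231 0.01458689] [0.52412547 0.08448971 0.20224232]
top handle 0.21 54 [0.52675389 0.09526619 0.21773983] [0.03043497 0.02907476 0.01439291] [0.52490977 0.08841713 0.21786414]
top handle 0.225 143 [0.52607467 0.09588192 0.23106669] [0.02256192 0.0232025  0.01192744] [0.52585458 0.09519978 0.23145716]
sc bar 73 [ 0.55339803 -0.017278    0.17296927] [ 0.54287178 -0.02970806  0.16728452] [ 0.55989038 -0.00596141  0.17617622]
sc handle 0.195 75 [0.53013931 0.09639347 0.20257192] [0.02353556 0.0295619  0.01456724] [0.53606514 0.09409179 0.20302739]
sc handle 0.21 75 [0.53097499 0.09698699 0.21736989] [0.0216795  0.0298989  0.01458015] [0.53504298 0.09396865 0.21752798]
sc handle 0.225 90 [0.5294183  0.09671255 0.230651  ] [0.01974699 0.02388998 0.01072643] [0.53023949 0.09594828 0.23068882]
jaw flat ((546.6539916992188, 5.235286712646484), (29.85271644592285, 90.14330291748047), 12.544846534729004) [[522.29425   45.98885 ]
 [541.8737   -42.0024  ]
 [571.01373  -35.518276]
 [551.43427   52.472973]] 0.1585381638935599
foot ((539.2884521484375, -22.58892059326172), (143.84315490722656, 129.81849670410156), 89.95744323730469)
board ((526.0260620117188, 124.9642562866211), (120.633544921875, 181.07408142089844), 13.596336364746094)
hopper [0.44175001 0.21417163 0.18004691] [0.5425216  0.31685457 0.2292856 ]
```

```bash
cat > go.py <<'E'
import sys
from h import *
def st(): 
    s=bot.sense(); q=np.array(s["orientation"]); return s,R.from_quat(q[[1,2,3,0]]).as_matrix()
def rel(target,u=None):
    s,M=st(); d=np.array(target)-s["eef_pos"]
    print("t",round(s["clock"],2),"tcp",np.round(s["eef_pos"],4),"F",np.round(s["ft_force"],1),"T",np.round(s["wrist_torque"],3),"j",np.round(s["joint_pos"],2),"w",s["width"])
    print("tool shift cm",np.round(100*M.T@d,2), "tool x deg",np.degrees(np.arctan2(M[1,0],M[0,0])), "tilt z",np.round(M[:,2],4))
if __name__=="__main__": rel([float(a) for a in sys.argv[1:4]])
E
python3 -m inch '[{"gripper":0,"translation":[0,0,-1.5],"turn":8},{"gripper":0,"translation":[0,0,-1.5],"turn":8},{"gripper":0,"translation":[0,0,-1.5],"turn":8},{"gripper":0,"translation":[0,0,-1.5],"turn":8},{"gripper":0,"translation":[0,0,-1.5],"turn":8},{"gripper":0,"translation":[0,0,-1.5],"turn":8},{"gripper":0,"translation":[0,0,-1],"turn":8}]'
python3 go.py .5455 .0123 .24
```

```text
clock: 0.98
eef_pos: [0.1902, 0.4893, 0.3316]
orientation: [0.0, 0.626, 0.78, -0.0]
ft_force: [1.7, 0.0, 0.1]
width: 0.0001
t 0.97 tcp [0.1902 0.4893 0.3316] F [1.7 0.  0.1] T [-0.033  0.031 -0.039] j [ 1.13  0.05  1.2  -0.    1.89  0.91] w 0.0001487889308965728
tool shift cm [-54.26  24.37   9.17] tool x deg 102.49365729558544 tilt z [-0.e+00 -1.e-04 -1.e+00]
```

```bash
python3 -m inch '[{"gripper":0,"translation":[-4,1.8,0],"turn":0},{"gripper":0,"translation":[-4.5,2,0],"turn":0},{"gripper":0,"translation":[-4.5,2,0],"turn":0},{"gripper":0,"translation":[-4.5,2,0],"turn":0},{"gripper":0,"translation":[-4.5,2,0],"turn":0},{"gripper":0,"translation":[-4.5,2,0],"turn":0},{"gripper":0,"translation":[-4.5,2,0],"turn":0},{"gripper":0,"translation":[-4.5,2,0],"turn":0},{"gripper":0,"translation":[-4.5,2,0],"turn":0},{"gripper":0,"translation":[-4.5,2,0],"turn":0}]'
python3 -m inch '[{"gripper":0,"translation":[-4.5,2,0],"turn":0},{"gripper":0,"translation":[-4.5,2,0],"turn":0},{"gripper":0,"translation":[-0.8,0.6,2],"turn":0},{"gripper":0,"translation":[0,0,4],"turn":0},{"gripper":0,"translation":[0,0,3],"turn":0},{"gripper":0,"translation":[0,0,0],"turn":0}]'
python3 go.py .5455 .0123 .165
python3 - <<'E'
from h import *
m,p,d=cam("scene"); cv2.imwrite("pics/s1.png",cv2.resize(p[85:245,185:395],None,fx=3.5,fy=3.5,interpolation=cv2.INTER_CUBIC))
E
```

```text
clock: 2.22
eef_pos: [0.4823, 0.0976, 0.331]
orientation: [-0.0, 0.624, 0.781, -0.0]
ft_force: [0.6, 0.6, 0.4]
width: -0.0002
clock: 2.98
eef_pos: [0.5469, 0.0136, 0.2383]
orientation: [-0.002, 0.624, 0.781, -0.002]
ft_force: [-0.2, 0.5, 0.4]
width: 0.0
t 2.98 tcp [0.5469 0.0136 0.2383] F [-0.2  0.5  0.4] T [ 0.013  0.006 -0.081] j [-0.04  0.12  1.32  0.    1.71 -0.27] w 2.5754845991118533e-05
tool shift cm [-0.11 -0.12  7.33] tool x deg 102.74696537837012 tilt z [-6.1e-03  3.0e-04 -1.0e+00]
```

View pics/s1.png

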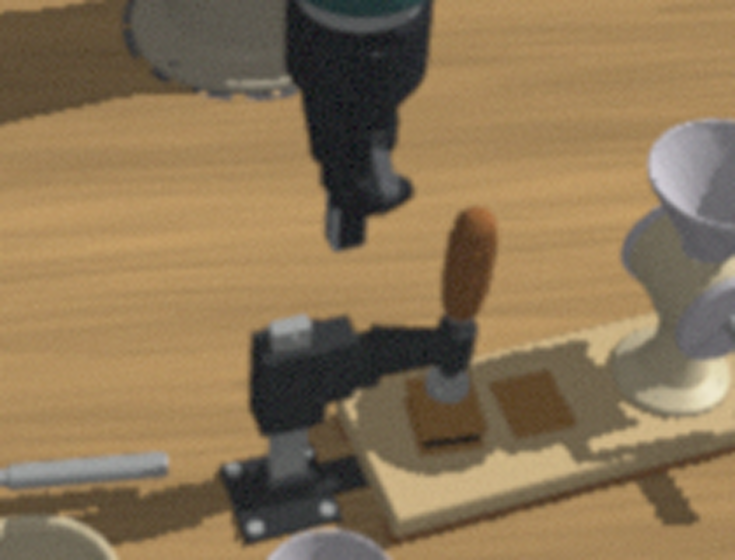

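The fingers are shut and hang above and towards the bar side of the jaw, tip at about (345,240) in the crop, clear of the handle at (470,270).

```bash
python3 -m inch '[{"gripper":0,"translation":[-0.1,-0.1,2],"turn":0},{"gripper":0,"translation":[0,0,2],"turn":0},{"gripper":0,"translation":[0,0,1.5],"turn":0},{"gripper":0,"translation":[0,0,0.7],"turn":0},{"gripper":0,"translation":[0,0,0.4],"turn":0},{"gripper":0,"translation":[0,0,0.1],"turn":0},{"gripper":0,"translation":[0,0,0.1],"turn":0},{"gripper":0,"translation":[0,0,0.1],"turn":0},{"gripper":0,"translation":[0,0,0],"turn":0}]'
python3 go.py .5455 .0123 .158
```

```text
clock: 4.15
eef_pos: [0.5473, 0.0124, 0.1723]
orientation: [0.0, 0.624, 0.781, 0.0]
ft_force: [0.4, -0.0, -0.3]
width: 0.0004
t 4.15 tcp [0.5473 0.0124 0.1723] F [ 0.4 -0.  -0.3] T [-0.014 -0.009 -0.013] j [-0.04  0.14  1.42  0.    1.58 -0.27] w 0.00038340259335979833
tool shift cm [ 0.03 -0.18  1.43] tool x deg 102.7529344886874 tilt z [ 1.e-04  1.e-04 -1.e+00]
```

```bash
python3 -m inch '[{"gripper":0,"translation":[0,-0.15,0.1],"turn":0},{"gripper":0,"translation":[0,0,0.2],"turn":0},{"gripper":0,"translation":[0,0,0.2],"turn":0},{"gripper":0,"translation":[0,0,0.2],"turn":0},{"gripper":0,"translation":[0,0,0.2],"turn":0},{"gripper":0,"translation":[0,0,0.1],"turn":0},{"gripper":0,"translation":[0,0,0.1],"turn":0},{"gripper":0,"translation":[0,0,0.1],"turn":0}]'
python3 -m inch '[{"gripper":0,"translation":[0,0,0.1],"turn":0},{"gripper":0,"translation":[0,0,0.1],"turn":0},{"gripper":0,"translation":[0,0,0.1],"turn":0}]'
python3 -m inch '[{"gripper":0,"translation":[0,0,0.1],"turn":0},{"gripper":0,"translation":[0,0,0.1],"turn":0},{"gripper":0,"translation":[0,0,0.1],"turn":0}]'
```

```text
clock: 5.15
eef_pos: [0.5459, 0.0121, 0.1603]
orientation: [0.0, 0.624, 0.781, 0.0]
ft_force: [0.2, 0.7, 0.4]
width: 0.0002
clock: 5.52
eef_pos: [0.546, 0.0121, 0.1575]
orientation: [0.0, 0.624, 0.781, 0.0]
ft_force: [0.2, 0.0, 0.6]
width: -0.0003
clock: 5.9
eef_pos: [0.5459, 0.0121, 0.1543]
orientation: [0.0, 0.624, 0.781, 0.0]
ft_force: [0.8, -1.4, 0.6]
width: 0.0001
```

```bash
python3 -m inch '[{"gripper":0,"translation":[0,0,0.1],"turn":0},{"gripper":0,"translation":[0,0,0.1],"turn":0}]'
python3 -m inch '[{"gripper":0,"translation":[0,0,0.1],"turn":0},{"gripper":0,"translation":[0,0,0.1],"turn":0}]'
python3 - <<'E'
from h import *
m,p,d=cam("scene"); cv2.imwrite("pics/s2.png",cv2.resize(p[115:245,225:355],None,fx=4.5,fy=4.5,interpolation=cv2.INTER_CUBIC))
E
```

```text
clock: 6.15
eef_pos: [0.5459, 0.0121, 0.1523]
orientation: [0.0, 0.624, 0.781, 0.0]
ft_force: [-0.2, -0.9, 2.3]
width: 0.0001
clock: 6.4
eef_pos: [0.5459, 0.0121, 0.1503]
orientation: [0.0, 0.624, 0.781, 0.0]
ft_force: [-0.0, -0.8, 2.8]
width: -0.0002
```

View pics/s2.png

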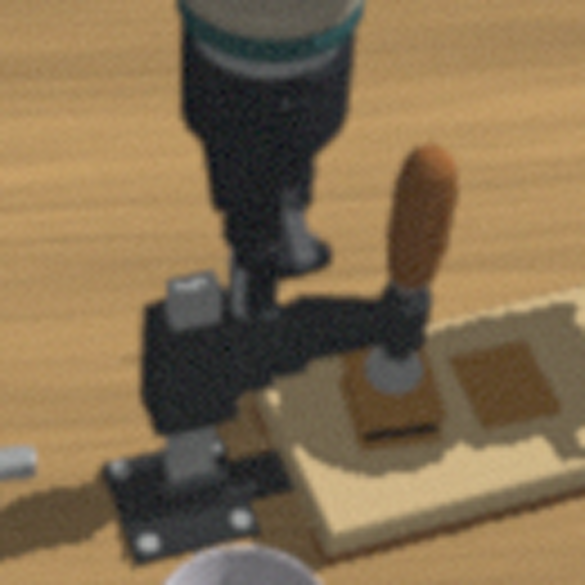

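The shut fingers press on the flat of the jaw beside the bar at (250,310). The bar now stands further out at (195,300), so the jaw is sliding at about 3 N.

```bash
python3 -m inch '[{"gripper":0,"translation":[0,0,0.1],"turn":0},{"gripper":0,"translation":[0,0,0.1],"turn":0},{"gripper":0,"translation":[0,0,0.1],"turn":0}]'
python3 -m inch '[{"gripper":0,"translation":[0,0,0.1],"turn":0},{"gripper":0,"translation":[0,0,0.1],"turn":0},{"gripper":0,"translation":[0,0,0.1],"turn":0}]'
python3 -m inch '[{"gripper":0,"translation":[0,0,0.1],"turn":0},{"gripper":0,"translation":[0,0,0.1],"turn":0}]'
```

```text
clock: 6.82
eef_pos: [0.5458, 0.0121, 0.1472]
orientation: [-0.0, 0.624, 0.781, 0.0]
ft_force: [0.5, -0.1, 0.6]
width: -0.0004
clock: 7.2
eef_pos: [0.5458, 0.0121, 0.1442]
orientation: [-0.0, 0.624, 0.781, -0.0]
ft_force: [-0.0, -0.8, 1.5]
width: 0.0
clock: 7.45
eef_pos: [0.5458, 0.0121, 0.1422]
orientation: [-0.0, 0.624, 0.781, 0.0]
ft_force: [0.3, 0.3, 0.3]
width: 0.0001
```

```bash
cat > meas.py <<'E'
from h import *
def meas(name,pr=True):
    m,p,d=cam("scene"); X=cloud(m,d)
    hsv=cv2.cvtColor(p,cv2.COLOR_BGR2HSV).astype(int)
    r=np.zeros(d.shape,bool); r[100:250,220:370]=True
    red=r&(hsv[...,1]>120)&(X[...,2]>.10)&(X[...,1]>.05)&(X[...,1]<.14)&(X[...,0]>.48)&(X[...,0]<.57)
    P=X[red]; print("handle n",len(P),"top z",np.percentile(P[:,2],[2,90,98,100]).round(4),"mean",P.mean(0).round(4))
    for lo,hi in((.1,.13),(.13,.16),(.16,.19),(.19,.22),(.22,.24)):
        a=P[(P[:,2]>lo)&(P[:,2]<hi)]
        if len(a)>15: print(lo,len(a),((a.min(0)+a.max(0))/2).round(4),a.mean(0).round(4))
    cv2.imwrite(f"pics/{name}.png",cv2.resize(p[115:245,225:355],None,fx=4.5,fy=4.5,interpolation=cv2.INTER_CUBIC))
    J=X[r&(X[...,1]<.006)&(X[...,1]>-.006)&(X[...,2]>.08)&(X[...,0]>.53)&(p.max(2)<80)]
    print("jaw near bar z",np.percentile(J[:,2],[50,80,90,97]).round(4))
if __name__=="__main__":
    import sys; meas(sys.argv[1])
E
python3 meas.py s3; python3 -c "
from h import *
print(bot.sense()['ft_force'])"
```

```text
handle n 374 top z [0.1424 0.2148 0.2182 0.2196] mean [0.5345 0.0943 0.1855]
0.13 62 [0.5321 0.0952 0.1489] [0.5362 0.0935 0.1502]
0.16 133 [0.5309 0.0964 0.1749] [0.5362 0.0936 0.1748]
0.19 178 [0.53   0.0974 0.205 ] [0.5329 0.0951 0.2061]
jaw near bar z [0.2331 0.3028 0.3158 0.3378]
[-0.33268045 -0.30570434  1.56804445]
```

```bash
for i in 1; do :; done
python3 -m inch '[{"gripper":0,"translation":[0,0,0.1],"turn":0},{"gripper":0,"translation":[0,0,0.1],"turn":0}]'|grep -E "pos|force"
python3 -m inch '[{"gripper":0,"translation":[0,0,0.1],"turn":0},{"gripper":0,"translation":[0,0,0.1],"turn":0}]'|grep -E "pos|force"
```

```text
eef_pos: [0.5457, 0.0121, 0.1399]
ft_force: [-0.4, -0.1, -0.4]
eef_pos: [0.5458, 0.0121, 0.138]
ft_force: [-0.5, 0.4, -0.5]
```

```bash

python3 -m inch '[{"gripper":0,"translation":[0,0,0.1],"turn":0},{"gripper":0,"translation":[0,0,0.1],"turn":0}]'|grep -E "pos|force"
python3 -m inch '[{"gripper":0,"translation":[0,0,0.1],"turn":0}]'|grep -E "pos|force"
```

```text
eef_pos: [0.5459, 0.0121, 0.1366]
ft_force: [-1.7, 0.6, 5.2]
eef_pos: [0.546, 0.0121, 0.1364]
ft_force: [-4.3, 0.2, 8.8]
```

```bash

python3 -m inch '[{"gripper":0,"translation":[0,0,0.05],"turn":0}]'|grep -E "pos|force"
python3 -m inch '[{"gripper":0,"translation":[0,0,0],"turn":0}]'|grep -E "pos|force"
python3 -m inch '[{"gripper":0,"translation":[0,0,0.03],"turn":0}]'|grep -E "pos|force"
```

```text
eef_pos: [0.546, 0.0121, 0.1364]
ft_force: [-5.0, 0.0, 10.4]
eef_pos: [0.546, 0.0121, 0.1364]
ft_force: [-4.6, 0.4, 9.7]
eef_pos: [0.546, 0.0121, 0.1364]
ft_force: [-6.3, 0.0, 11.6]
```

```bash
python3 meas.py s4
```

```text
handle n 371 top z [0.141  0.214  0.2173 0.2182] mean [0.5355 0.0907 0.1841]
0.13 73 [0.5309 0.0932 0.1473] [0.5368 0.0918 0.1501]
0.16 129 [0.5313 0.0921 0.1749] [0.5368 0.0901 0.1752]
0.19 169 [0.5306 0.0926 0.2043] [0.534  0.0907 0.2056]
jaw near bar z [0.2271 0.2983 0.3103 0.3324]
```

View pics/s4.png

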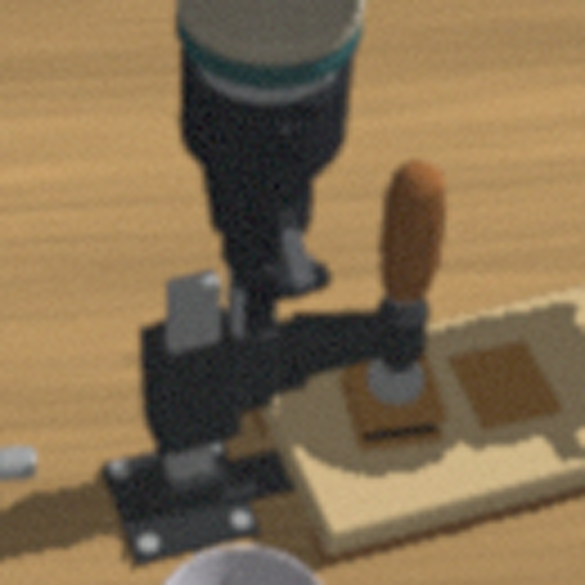

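The handle now leans towards the bar: its top is at (415,170) and it is shifted left relative to its foot at (403,300). The pad sits on the thick packing, so the jaw has rocked tip-up.

```bash

python3 -m inch '[{"gripper":0,"translation":[0,0,0.05],"turn":0},{"gripper":0,"translation":[0,0,0.03],"turn":0}]'|grep -E "pos|force"
python3 -m inch '[{"gripper":0,"translation":[0,0,0.03],"turn":0},{"gripper":0,"translation":[0,0,0.0],"turn":0}]'|grep -E "pos|force"
```

```text
eef_pos: [0.5461, 0.0121, 0.1362]
ft_force: [-8.1, -1.4, 14.3]
eef_pos: [0.5461, 0.0121, 0.1362]
ft_force: [-8.7, 0.9, 14.8]
```

```bash

python3 -m inch '[{"gripper":0,"translation":[-0.0,-0.05,0.04],"turn":0},{"gripper":0,"translation":[0,-0.03,0.04],"turn":0}]'|grep -E "pos|force"
python3 -m inch '[{"gripper":0,"translation":[0,0,0.05],"turn":0},{"gripper":0,"translation":[0,0,0.0],"turn":0}]'|grep -E "pos|force"
```

```text
eef_pos: [0.546, 0.0121, 0.1361]
ft_force: [-6.1, 1.4, 17.2]
eef_pos: [0.5461, 0.0121, 0.136]
ft_force: [-8.3, 1.0, 18.3]
```

```bash

python3 -m inch '[{"gripper":0,"translation":[0,0.08,-0.3],"turn":0},{"gripper":0,"translation":[0,0,-0.8],"turn":0},{"gripper":0,"translation":[0,0,-3],"turn":-4},{"gripper":0,"translation":[0,0,-4],"turn":-10},{"gripper":0,"translation":[0,0,-4],"turn":-10},{"gripper":4,"translation":[0,0,-2],"turn":-10},{"gripper":6,"translation":[0,0,0],"turn":-10},{"gripper":8,"translation":[0,0,0],"turn":-10},{"gripper":8,"translation":[0,0,0],"turn":-10},{"gripper":8,"translation":[0,0,0],"turn":-10}]'|grep -E "pos|force"
python3 -m inch '[{"gripper":8,"translation":[0,0,0],"turn":-10},{"gripper":8,"translation":[0,0,0],"turn":-10},{"gripper":8,"translation":[0,0,0],"turn":-10},{"gripper":8,"translation":[0,0,0],"turn":-10},{"gripper":8,"translation":[0,0,0],"turn":-10},{"gripper":8,"translation":[0,0,0],"turn":-6},{"gripper":8,"translation":[0,0,0],"turn":0}]'|grep -E "pos|force"
python3 - <<'E'
from h import *
for n in("scene","top"):
    m,p,d=cam(n); X=cloud(m,d); hsv=cv2.cvtColor(p,cv2.COLOR_BGR2HSV).astype(int)
    k=(hsv[...,1]>110)&(X[...,2]>.14)&(X[...,2]<.225)&(X[...,1]>.05)&(X[...,1]<.14)&(X[...,0]>.48)&(X[...,0]<.57)
    P=X[k]; print(n,len(P))
    if len(P)<20: continue
    print("topz",np.percentile(P[:,2],[95,99,100]).round(4))
    for lo,hi in((.14,.16),(.16,.18),(.18,.2),(.2,.21),(.21,.225)):
        a=P[(P[:,2]>lo)&(P[:,2]<hi)]
        if len(a)>10: print(lo,len(a),((a.min(0)+a.max(0))/2).round(4),np.ptp(a,axis=0).round(3))
    cv2.imwrite(f"pics/{n}5.png",cv2.resize(p[110:250,180:390] if n=="scene" else p[140:225,90:285],None,fx=3.5,fy=3.5))
E
python3 go.py .527 .092 .30
```

```text
eef_pos: [0.5458, 0.0121, 0.273]
ft_force: [-0.2, -0.3, 0.2]
eef_pos: [0.5458, 0.0121, 0.273]
ft_force: [0.0, 0.3, 0.2]
scene 376
topz [0.2149 0.217  0.2185]
0.14 70 [0.5315 0.0925 0.15  ] [0.021 0.029 0.02 ]
0.16 90 [0.5313 0.0924 0.1699] [0.022 0.029 0.02 ]
0.18 96 [0.5321 0.0919 0.1902] [0.023 0.03  0.019]
0.2 56 [0.5308 0.0911 0.205 ] [0.021 0.026 0.01 ]
0.21 64 [0.5281 0.0914 0.2143] [0.021 0.024 0.009]
top 49
topz [0.2156 0.2164 0.2167]
0.2 17 [0.5176 0.0903 0.2048] [0.007 0.023 0.009]
0.21 22 [0.5183 0.091  0.2134] [0.006 0.015 0.007]
t 12.03 tcp [0.5459 0.0121 0.273 ] F [-0.6 -0.3 -0.2] T [-0.02   0.001 -0.044] j [-0.05  0.11  1.26  0.    1.77 -2.53] w 0.0797579172096088
tool shift cm [-5.21  6.35 -2.7 ] tool x deg -127.37205467304302 tilt z [-2.e-04  1.e-04 -1.e+00]
```

```bash

python3 -m inch '[{"gripper":8,"translation":[-1.7,2.1,0],"turn":0},{"gripper":8,"translation":[-1.7,2.1,0],"turn":0},{"gripper":8,"translation":[-1.8,2.15,0],"turn":0},{"gripper":8,"translation":[0,0,3],"turn":0},{"gripper":8,"translation":[0,0,3],"turn":0},{"gripper":8,"translation":[0,0,2.5],"turn":0},{"gripper":8,"translation":[0,0,1.8],"turn":0},{"gripper":5,"translation":[0,0,0],"turn":0},{"gripper":4,"translation":[0,0,0],"turn":0},{"gripper":3.6,"translation":[0,0,0],"turn":0}]' 20 |grep -E "pos|force|wid"
python3 go.py .5275 .092 .170
python3 - <<'E'
from h import *
for n in("top","scene"):
    m,p,d=cam(n)
    if n=="scene": cv2.imwrite(f"pics/{n}6.png",cv2.resize(p[90:250,180:390],None,fx=3.5,fy=3.5,interpolation=cv2.INTER_CUBIC))
E
```

```text
eef_pos: [0.5274, 0.092, 0.1714]
ft_force: [0.3, -0.1, -0.1]
width: 0.0359
t 13.28 tcp [0.5274 0.092  0.1714] F [ 0.3 -0.1 -0.1] T [ 0.02  -0.027  0.047] j [ 0.1   0.11  1.46  0.    1.57 -2.39] w 0.035892722174273875
tool shift cm [-0.01 -0.01  0.14] tool x deg -127.25423028658827 tilt z [ 2.3e-03  3.0e-04 -1.0e+00]
```

View pics/scene6.png

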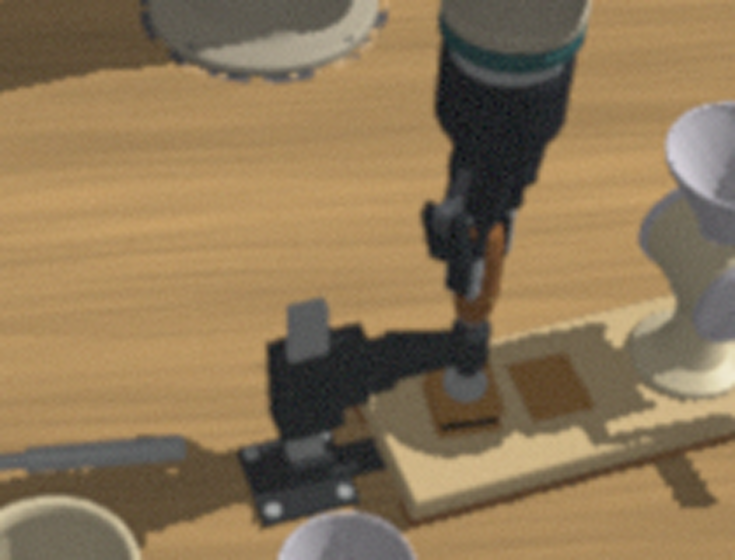

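The fingers stand either side of the wooden handle at (490,270), and the pad is on the packing at (465,385). I'll close lightly and check for side force.

```bash

python3 -m inch '[{"gripper":3.2,"translation":[0,0,0],"turn":0},{"gripper":2.6,"translation":[0,0,0],"turn":0},{"gripper":2.4,"translation":[0,0,0],"turn":0}]' 25 |grep -E "pos|force|wid"
python3 go.py .5275 .092 .170
```

```text
eef_pos: [0.5265, 0.0924, 0.1705]
ft_force: [-3.9, 2.9, 5.2]
width: 0.0284
t 13.75 tcp [0.5265 0.0924 0.1705] F [-3.9  2.9  5.2] T [0.648 1.022 0.037] j [ 0.1   0.11  1.47  0.    1.57 -2.39] w 0.028368293165798888
tool shift cm [-0.03 -0.1   0.05] tool x deg -127.21999466922792 tilt z [-5.e-04  1.e-03 -1.e+00]
```

```bash

python3 -m inch '[{"gripper":2.4,"translation":[0,0.1,-0.05],"turn":0},{"gripper":2.2,"translation":[0,0,0],"turn":0},{"gripper":2.2,"translation":[0,0,0],"turn":0}]' 80 |grep -E "pos|force|wid"
python3 go.py .5275 .092 .170
python3 -m inch '[{"gripper":2.2,"translation":[0,0,0],"turn":4},{"gripper":2.2,"translation":[0,0,0],"turn":4},{"gripper":2.2,"translation":[0,0,0],"turn":4}]' |grep -E "pos|force|wid"
python3 go.py .5275 .092 .170
```

```text
eef_pos: [0.5261, 0.0925, 0.1708]
ft_force: [-1.9, 1.2, 3.1]
width: 0.0274
t 14.12 tcp [0.5261 0.0925 0.1708] F [-1.9  1.2  3.1] T [0.428 0.575 0.024] j [ 0.1   0.1   1.47  0.    1.57 -2.39] w 0.027399278527802624
tool shift cm [-0.04 -0.15  0.08] tool x deg -127.2452030413144 tilt z [ 3.e-04  2.e-04 -1.e+00]
eef_pos: [0.5259, 0.0926, 0.1706]
ft_force: [-2.3, 1.9, 2.9]
width: 0.0273
t 14.5 tcp [0.5259 0.0926 0.1706] F [-2.3  1.9  2.9] T [0.452 0.775 0.257] j [ 0.11  0.1   1.47  0.    1.57 -2.18] w 0.027328154873550545
tool shift cm [-0.08 -0.15  0.06] tool x deg -139.34516606223758 tilt z [-3.e-04  3.e-04 -1.e+00]
```

```bash
cat > tq.py <<'E'
from h import *
L=[]
for i in range(6):
    bot.read_camera("top"); s=bot.sense(); L.append([s["wrist_torque"][2],s["effort"][5],*s["ft_force"]])
L=np.array(L); print("t",round(s["clock"],2),"Tz",L[:,0].mean().round(3),"+-",L[:,0].std().round(3),"eff6",L[:,1].round(3),"F",L[:,2:].mean(0).round(1),"j6",s["joint_pos"][5].round(3),"tcp",s["eef_pos"].round(4))
E
python3 tq.py
python3 -m inch '[{"gripper":2.2,"translation":[0,0,0],"turn":4},{"gripper":2.2,"translation":[0,0,0],"turn":4},{"gripper":2.2,"translation":[0,0,0],"turn":4},{"gripper":2.2,"translation":[0,0,0],"turn":4},{"gripper":2.2,"translation":[0,0,0],"turn":4}]' |grep -E "pos|force|wid"
python3 tq.py
```

```text
t 14.8 Tz 0.056 +- 0.061 eff6 [0.035 0.632 0.23  0.066 0.024 0.023] F [-2.5  2.   3.3] j6 -2.178 tcp [0.5259 0.0926 0.1706]
eef_pos: [0.5257, 0.0928, 0.1702]
ft_force: [-1.6, 2.0, 2.0]
width: 0.0273
t 15.72 Tz 0.104 +- 0.08 eff6 [0.063 0.655 0.255 0.096 0.059 0.063] F [-2.7  3.1  1.6] j6 -1.829 tcp [0.5257 0.0927 0.1702]
```

```bash
cat > q.sh <<'E'
grep -q . ; python3 -c "
from bench import bot
s=bot.sense();print('t',round(s['clock'],2),'Tz',round(s['wrist_torque'][2],3),'eff',round(s['effort'][5],3),'j6',round(s['joint_pos'][5],3),'F',s['ft_force'].round(1),'v',round(s['joint_velocities'][5],2))"
E
python3 -m inch '[{"gripper":2.2,"translation":[0,0,0],"turn":3},{"gripper":2.2,"translation":[0,0,0],"turn":3}]' |bash q.sh
python3 -m inch '[{"gripper":2.2,"translation":[0,0,0],"turn":3}]' |bash q.sh
python3 -m inch '[{"gripper":2.2,"translation":[0,0,0],"turn":3}]' |bash q.sh
python3 -m inch '[{"gripper":2.2,"translation":[0,0,0],"turn":3}]' |bash q.sh
python3 -m inch '[{"gripper":2.2,"translation":[0,0,0],"turn":3}]' |bash q.sh
python3 -m inch '[{"gripper":2.2,"translation":[0,0,0],"turn":3}]' |bash q.sh
```

```text
t 15.97 Tz 0.339 eff -0.224 j6 -1.723 F [-3.3  3.2  1. ] v 0.42
t 16.1 Tz 0.371 eff -0.216 j6 -1.671 F [-2.7  3.5 -0.3] v 0.41
t 16.23 Tz 0.342 eff -0.213 j6 -1.618 F [-2.7  3.5  0.1] v 0.42
t 16.35 Tz 0.352 eff -0.211 j6 -1.566 F [-3.   3.6 -0. ] v 0.42
t 16.48 Tz 0.313 eff -0.209 j6 -1.514 F [-3.3  3.5 -0.6] v 0.42
t 16.6 Tz 0.305 eff -0.207 j6 -1.461 F [-2.9  3.  -1. ] v 0.41
```

```bash

for k in 1; do :; done
python3 -m inch '[{"gripper":2.2,"translation":[0,0,0],"turn":3},{"gripper":2.2,"translation":[0,0,0],"turn":3}]' |bash q.sh
python3 -m inch '[{"gripper":2.2,"translation":[0,0,0],"turn":3},{"gripper":2.2,"translation":[0,0,0],"turn":3}]' |bash q.sh
python3 -m inch '[{"gripper":2.2,"translation":[0,0,0],"turn":3},{"gripper":2.2,"translation":[0,0,0],"turn":3}]' |bash q.sh
python3 -m inch '[{"gripper":2.2,"translation":[0,0,0],"turn":3},{"gripper":2.2,"translation":[0,0,0],"turn":3}]' |bash q.sh
python3 -m inch '[{"gripper":2.2,"translation":[0,0,0],"turn":3},{"gripper":2.2,"translation":[0,0,0],"turn":3}]' |bash q.sh
python3 -m inch '[{"gripper":2.2,"translation":[0,0,0],"turn":3},{"gripper":2.2,"translation":[0,0,0],"turn":3}]' |bash q.sh
python3 go.py .5275 .092 .170
```

```text
t 16.85 Tz 0.315 eff -0.202 j6 -1.357 F [-2.9  4.8 -1.6] v 0.42
t 17.1 Tz 0.356 eff -0.197 j6 -1.252 F [-2.1  4.4 -1.6] v 0.42
t 17.35 Tz 0.367 eff -0.192 j6 -1.147 F [-2.6  4.1 -2. ] v 0.42
t 17.6 Tz 0.387 eff -0.188 j6 -1.042 F [-1.6  3.8 -3.2] v 0.42
t 17.85 Tz 0.324 eff -0.183 j6 -0.938 F [-1.7  4.7 -2.7] v 0.41
t 18.1 Tz 0.381 eff -0.178 j6 -0.833 F [-1.8  4.8 -2.3] v 0.42
t 18.1 tcp [0.5253 0.0931 0.1692] F [-1.8  4.8 -2.3] T [1.38  0.895 0.381] j [ 0.11  0.11  1.47  0.    1.57 -0.83] w 0.027547586428154962
tool shift cm [-0.24  0.04 -0.08] tool x deg 143.76539520883563 tilt z [-0.0026  0.0011 -1.    ]
```

```bash

python3 -m inch '[{"gripper":2.2,"translation":[0,0,0.01],"turn":3},{"gripper":2.2,"translation":[0,0,0.01],"turn":3},{"gripper":2.2,"translation":[0,0,0.01],"turn":3},{"gripper":2.2,"translation":[0,0,0.01],"turn":3}]' |bash q.sh
python3 -m inch '[{"gripper":2.2,"translation":[0,0,0.01],"turn":3},{"gripper":2.2,"translation":[0,0,0.01],"turn":3},{"gripper":2.2,"translation":[0,0,0.01],"turn":3},{"gripper":2.2,"translation":[0,0,0.01],"turn":3}]' |bash q.sh
python3 -m inch '[{"gripper":2.2,"translation":[0,0,0.01],"turn":3},{"gripper":2.2,"translation":[0,0,0.01],"turn":3},{"gripper":2.2,"translation":[0,0,0.01],"turn":3},{"gripper":2.2,"translation":[0,0,0.01],"turn":3}]' |bash q.sh
python3 -m inch '[{"gripper":2.2,"translation":[0,0,0.01],"turn":3},{"gripper":2.2,"translation":[0,0,0.01],"turn":3}]' |bash q.sh
python3 -m inch '[{"gripper":2.2,"translation":[0,0,0.01],"turn":3},{"gripper":2.2,"translation":[0,0,0.01],"turn":3}]' |bash q.sh
```

```text
t 18.6 Tz 0.409 eff -0.17 j6 -0.624 F [-2.7  4.4 -1.8] v 0.42
t 19.1 Tz 0.353 eff -0.176 j6 -0.414 F [-1.4  3.5 -2.3] v 0.41
t 19.6 Tz 0.421 eff -0.163 j6 -0.205 F [-1.8  2.5 -0.6] v 0.42
t 19.85 Tz 0.397 eff -0.157 j6 -0.1 F [-2.7  2.2 -0.9] v 0.42
t 20.1 Tz 0.381 eff -0.151 j6 0.005 F [-3.   2.  -0.7] v 0.42
```

```bash

python3 -m inch '[{"gripper":2.2,"translation":[0,0,0.01],"turn":3},{"gripper":2.2,"translation":[0,0,0.01],"turn":3}]' |bash q.sh
python3 -m inch '[{"gripper":2.2,"translation":[0,0,0.01],"turn":3}]' |bash q.sh
python3 -m inch '[{"gripper":2.2,"translation":[0,0,0.01],"turn":3}]' |bash q.sh
python3 -m inch '[{"gripper":2.2,"translation":[0,0,0.01],"turn":3}]' |bash q.sh
python3 -m inch '[{"gripper":2.2,"translation":[0,0,0.01],"turn":3}]' |bash q.sh
```

```text
t 20.35 Tz 0.392 eff -0.146 j6 0.109 F [-3.6  2.6  1.2] v 0.41
t 20.48 Tz 0.446 eff -0.143 j6 0.162 F [-3.2  3.4  0.4] v 0.41
t 20.6 Tz 0.395 eff -0.14 j6 0.214 F [-4.4  2.3  0.6] v 0.41
t 20.73 Tz 0.402 eff -0.138 j6 0.267 F [-3.4  2.8  2.5] v 0.42
t 20.85 Tz 0.43 eff -0.135 j6 0.319 F [-4.4  3.2  1.6] v 0.42
```

```bash

python3 -m inch '[{"gripper":2.2,"translation":[0,0,0],"turn":3},{"gripper":2.2,"translation":[0,0,0],"turn":3}]' |bash q.sh
python3 -m inch '[{"gripper":2.2,"translation":[0,0,0],"turn":3}]' |bash q.sh
python3 -m inch '[{"gripper":2.2,"translation":[0,0,0],"turn":3}]' |bash q.sh
python3 -m inch '[{"gripper":2.2,"translation":[0,0,0],"turn":0},{"gripper":2.2,"translation":[0,0,0],"turn":0}]' |bash q.sh
python3 meas.py s7
```

```text
t 21.1 Tz 0.482 eff -0.13 j6 0.424 F [-5.5  3.3  1.6] v 0.42
t 21.23 Tz 0.392 eff -0.127 j6 0.476 F [-4.9  4.5  2.1] v 0.42
t 21.35 Tz 0.436 eff -0.125 j6 0.528 F [-5.3  4.1  0.8] v 0.42
t 21.6 Tz 0.273 eff 0.236 j6 0.527 F [-4.5  4.1  1.1] v -0.0
handle n 115 top z [0.1369 0.1932 0.3504 0.3629] mean [0.5375 0.0935 0.1675]
0.13 77 [0.5337 0.0933 0.1468] [0.537  0.0918 0.1476]
0.16 22 [0.5346 0.103  0.1757] [0.5356 0.1032 0.1755]
jaw near bar z [0.1234 0.1354 0.1369 0.1379]
```

View pics/s7.png

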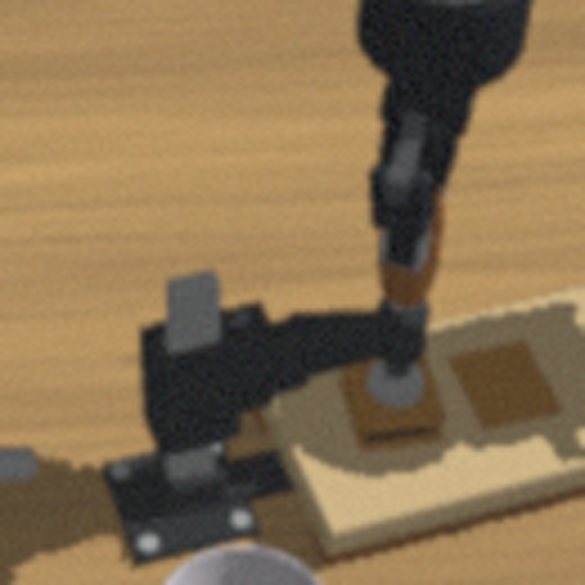

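The pad still sits on the packing at (397,385), the jaw is tip-up and the board hasn't moved. Turning torque averages about 0.44, against about 0.29 in the first turning. I'll release now.

```bash

python3 -m inch '[{"gripper":3.2,"translation":[0,0,0],"turn":0},{"gripper":4.5,"translation":[0,0,0],"turn":0},{"gripper":6.5,"translation":[0,0,0],"turn":0},{"gripper":7.5,"translation":[0,0,0],"turn":0},{"gripper":7.5,"translation":[0,0,-1],"turn":0},{"gripper":7.5,"translation":[0,0,-2],"turn":0},{"gripper":7.5,"translation":[0,0,-4],"turn":0},{"gripper":7.5,"translation":[0,0,-4],"turn":0},{"gripper":7.5,"translation":[0,0,-3],"turn":0},{"gripper":7.5,"translation":[0,0,0],"turn":0}]' |bash q.sh
python3 meas.py s8
python3 - <<'E'
from h import *
m,p,d=cam("scene"); X=cloud(m,d); o=np.load("c_scene.npz")
for n,(r0,r1,c0,c1) in dict(mill=(115,235,360,415),crock=(228,300,160,228),cup=(235,290,255,302),whisk=(205,245,105,236),board=(190,235,290,400)).items():
    print(n,np.abs(p[r0:r1,c0:c1].astype(int)-o["p"][r0:r1,c0:c1]).max(2).__gt__(45).mean().round(4))
cv2.imwrite("pics/s9.png",p)
E
```

```text
t 22.9 Tz 0.074 eff -0.0 j6 0.528 F [ 0.3 -0.2 -0. ] v 0.0
handle n 364 top z [0.1387 0.21   0.2135 0.2155] mean [0.5356 0.0904 0.1815]
0.13 81 [0.5337 0.0931 0.1469] [0.5368 0.091  0.1487]
0.16 126 [0.5336 0.0924 0.175 ] [0.537  0.0902 0.175 ]
0.19 157 [0.5306 0.0911 0.2028] [0.5338 0.0902 0.2037]
jaw near bar z [0.1236 0.135  0.1364 0.1372]
mill 0.0033
crock 0.037
cup 0.0
whisk 0.2347
board 0.0287
```

View pics/s9.png

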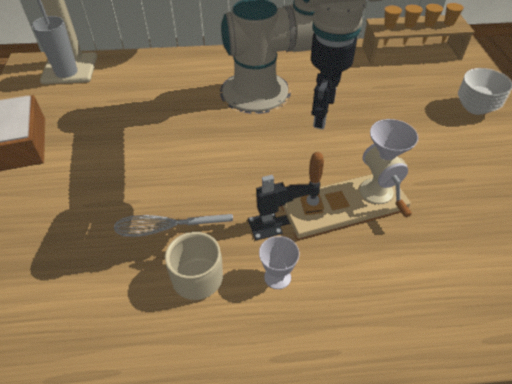

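The hand is clear of the clamp, and the mill, crock, cup and whisk are at their starting pixels. Only the arm's shadow, now over the whisk, has changed. The handle top is down about 3 mm and the jaw is still tip-up on the packing.

```bash
python3 -c "
from bench import bot
print(bot.finish_job())"
```

```text
the job is handed in; nothing more can be done
None
```

The clamp is tight on its packing, my hand is off it, and the job is handed in at about 23 s of the 72 s allowed.

- **Jaw:** I pushed it down about 20 mm with shut fingers, 30 mm from the bar's axis. It slid at 3 N or less, then rocked tip-up on the thick packing, and I seated it with about 18 N downward (20 N including side force).
- **Screw:** I gripped the handle at 80 N and turned it clockwise about 2.9 rad in one go.
    - **Torque:** Wrist torque while turning rose from about 0.26–0.34 N m at first to about 0.44 N m. That is roughly 0.14–0.15 N m over the loose turning, which I take as about 90 N at the pad.
- **Last picture:** The jaw was still tip-up with its pad on the packing. The mill, crock, cup and whisk had not visibly moved, and the hand was clear.

**Less certain checks:**
- **Torque noise:** Single wrist-torque readings scattered by about 0.03–0.05 N m. The joint-6 torque gave a slightly smaller rise of about 0.13 N m, with one unexplained dip partway through.
- **Side force:** There was up to about 9 N while seating the jaw and 7 N while turning the handle.
- **Picture comparison:** The before-and-after check flagged 23% of the whisk area, and 3–4% of the crock and board areas. I put this down to the arm's shadow.
- **Not measured:** I did not measure the handle's rotation or the pad force directly.

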